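Stack plaques with cork between, then crack the stuck lid and hold it ajar

TASK

The teal plaque is in the way on the lid of the keeping box: lay the cork sheet squarely on the red plaque, leaving the red plaque where it lies, then stack the teal plaque squarely on the cork, face up, so that the painted faces do not touch. Then pull up the stuck lid, which has a black handle, until the seal gives way, without letting it fly wide open, and hold it just ajar, with a gap of about 3 cm at the edge nearest the robot; finish while still holding it there. Leave the other things on the bench alone.

Things in the scene. Friction and masses are not known exactly. Their poses are not given: they have to be found in the camera images.
- lid (a joint): opening angle of the box's hinged lid, rad: 0 shut, growing as its robot-side edge rises, stop at 0.6. It sticks on its seal: starting it takes a pull of about 18 N up at the handle; the seal then gives way suddenly and is passed at 0.045 rad; beyond, only the lid's weight is felt. Let go, it drops back onto the seal. 0.146 rad is a gap of 30 mm at the front edge
- lid_front (a point): middle of the lid's front (robot-side) lower edge, 205 mm from the hinge line; 90 mm above the bench when shut, its rise is the gap. The lid is a pale wooden board 210 x 250 x 12 mm, 0.4 kg, hinged on the box's far (+x) rim, its top 102 mm above the bench when shut
- lid_handle (a point): middle of the lid's black handle, an upright block standing on the lid near its robot-side edge: 40 mm along the box's x, 18 mm along its y (grip it across this), 36 mm tall; the point is 18 mm above the lid's top, midway up the handle, 175 mm from the hinge line horizontally. Moves with the lid; axes as the lid's
- lid_hinge (a point): middle of the hinge line at the box's far upper rim, 90 mm above the bench; the line runs along the y axis of this point. Its axes are the box's: x points from the handle to the hinge, z up
- keeper: dark wooden keeping box, 200 (x) x 240 (y) x 90 mm, screwed to the bench; origin at the centre of its underside, x away from the robot towards the hinge (yaw within 0.35 rad)
- plaque_red: red plaque with gold ornament lying on the bench to the robot's right, the lower layer: 110 (its x) x 60 (its y) x 16 mm, 0.1 kg, loose; origin at the centre of its underside
- plaque_teal: teal plaque with gold ornament, lying at first on the box's lid (underside 102 mm above the bench): 110 (its x) x 60 (its y) x 16 mm, 0.1 kg, loose; origin at the centre of its underside
- separator: plain cork sheet lying on the bench to the robot's right: 104 (its x) x 54 (its y) x 6 mm, 25 g, loose, stiff; origin at the centre of its underside
- black_jar: black paint jar, 54 mm across, 65 mm tall, with a thin brush standing in it; bystander, origin at the centre of its underside
- teal_jar: teal paint jar, 54 mm across, 62 mm tall; bystander, origin at the centre of its underside
- tin_lid: brass tin lid with green paint in it, 60 mm across, 9 mm thick; bystander, origin at the centre of its underside
- clear_cup: clear plastic cup, 70 mm across, 100 mm tall; bystander, origin at the centre of its underside
- gold_lion: gilded lion figure on a red plinth 90 x 70 mm, about 140 mm tall; bystander, origin at the centre of its underside
- brush: paint brush lying flat, about 170 mm long; bystander, origin at the centre of its underside
- varnish: amber varnish bottle, 48 mm across, 100 mm tall; bystander, origin at the centre of its underside
There are look-alikes about, which are no part of the job. Of the things shaped like the plaque_red, the red one is meant.

How it is judged:
On the way, in this order (a step that is already met when the one before it is completed fails the run):
1. the cork sheet lies squarely on the red plaque, let go, the lid still shut (horizontal distance between separator and plaque_red below 0.015 m and angle between the x axis of separator and the x axis of plaque_red, either way round below 0.25 rad and z of separator in the frame of plaque_red between 0.012 and 0.02 m and angle between separator's own z axis and vertical below 0.08 rad and contact force between the arm and separator below 0.1 N and value of joint lid below 0.03 rad), for 0.2 s.
2. the teal plaque lies squarely on the cork sheet, let go, the lid still shut (all of step 1 and horizontal distance between plaque_teal and plaque_red below 0.015 m and angle between the x axis of plaque_teal and the x axis of plaque_red, either way round below 0.25 rad and z of plaque_teal in the frame of plaque_red between 0.018 and 0.026 m and angle between plaque_teal's own z axis and vertical below 0.08 rad and contact force between the arm and plaque_teal below 0.1 N and contact force between the arm and plaque_red below 0.1 N and linear speed of plaque_teal below 0.03 m/s), for 0.2 s.
3. the lid is broken free and held ajar by the fingers (value of joint lid between 0.085 and 0.22 rad and contact force between the fingers and keeper above 1 N and velocity of joint lid between -0.08 and 0.08 rad/s), for 0.3 s.
At the end, for the whole second after the job is handed in: Cork sheet and teal plaque lie flat, let go and at rest on the red plaque, each within 15 mm and 0.25 rad of it; the lid stands still at 0.085 to 0.22 rad (front gap 17 to 45 mm), held there by the fingers (over 1 N) at the end and for the second after (all of step 3 and horizontal distance between each of separator, plaque_teal and plaque_red below 0.015 m and angle between the x axis of each of separator, plaque_teal and the x axis of plaque_red, either way round below 0.25 rad and z of separator in the frame of plaque_red between 0.012 and 0.02 m and angle between each of separator, plaque_teal's own z axis and vertical below 0.08 rad and z of plaque_teal in the frame of plaque_red between 0.018 and 0.026 m and contact force between the arm and plaque_teal below 0.1 N and contact force between the arm and separator below 0.1 N and contact force between the arm and plaque_red below 0.1 N and linear speed of plaque_teal below 0.03 m/s); the arm keeps its last pose, push and grip.
It fails at once if the lid flies open beyond 0.35 rad (value of joint lid above 0.35 rad).
It fails at once if the red plaque is shoved more than 30 mm (distance of plaque_red from where it was at the start of the episode above 0.03 m).
It fails at once if the teal plaque is turned over or stood on edge (angle between plaque_teal's own z axis and vertical above 1 rad).
It fails at once if a bystander is moved more than 30 mm (distance of any of black_jar, teal_jar, tin_lid, clear_cup, gold_lion, brush, varnish from where it was at the start of the episode above 0.03 m).
It also fails if it takes over 64 s, if anything falls off the work surface, if the arm or the gripper's body presses on something with over 40 N, if the wrist force passes 120 N, or if a joint passes its speed limit or range.

ROBOT

A 6-joint arm with a two-finger parallel gripper is mounted at the origin on the work surface. World frame = base frame: x ahead of the robot, y to its left, z up, the work surface at z = 0. Lengths are in m, angles in rad, forces in N, time in s.
With the tool pointing down it reaches from about 0.375 to 0.975 m from the base axis. Payload 3.8 kg.
Tool frame: the origin (TCP) lies on the mounting face of the last link; the fingertips stand 173 mm ahead of it and the grasp point (between the pads) lies 155 mm ahead of it; z points along the fingers, y is the line along which they close (so a half turn about z gives the same grasp; the last joint's range is limited). The gripper opens to 85 mm and grips with 20 to 120 N. Pads are 22 mm wide; open, the fingers measure 114 mm over their backs; the gripper's body (76 mm by 85 mm) begins 54 mm behind the grasp point. The pads swing forward as they close: fully open they stand 13 mm farther back than shut.
Start: joints at [1.3, 0.264, 1.604, -0, 1.274, -0.037], TCP at [0.156, 0.657, 0.405] pointing down, gripper open.
Joint ranges: [-2.63, 2.63], [-0.94, 2.18], [0.31, 2.57], [-1.31, 4.45], [0, 2.66], [-2.55, 2.55]. Speed limits (rad/s): [2.57, 2.57, 3.14, 3.14, 3.14, 3.14].

INTERFACE

Orientations are given as a rotation vector (axis times angle).
In Python, from workcell import bot gives the robot as it stands.
- The arm moves only by the tool drive_tool, never from a script. Its argument "increments" is a list of rows, each an object with "delta_pos": the shift along the tool's x, y, z in mm, a list of three; "turn": the turn about the tool's z in rad; "jaw": the opening, from -1 (shut) to 1 (fully open). A call has 1 to 8 rows; each row shifts and turns the commanded pose from where the row before left it, along the tool's axes as they then stand; what a row does not reach is not made up. A row lasts 1/12 s, in which the tool goes at most 41.7 mm and 7.16 degrees, less where a joint would pass 70% of its speed; a pose out of reach is approached as far as the arm can. A call is refused whole if a number of a shift passes 41.7 or a number of a turn 0.125, either way. A call with a gripper value outside its range is refused whole. The fingers move at their own pace and stop on an object; "grip_force" is the grip in N (left out, the last holds). Time passes only in rows, so rows that do not move let the fingers close. It gives the time, the measured TCP pose, the force, the opening and the grip force at its end, in the units of the state.
- bot.read_state(): the state, without advancing time (a new reading comes with each control period).
- bot.read_camera(name): name is "side" or "top"; returns a dict with "pixels" (480x640x3 uint8, red, green, blue), "fovy" (degrees; the focal length in pixels is half the picture's height over the tangent of half this angle, whatever the lens; pixels are square), "cx", "cy" (the principal point, pixels), "camera_from_world" (4x4, takes a point from world to camera coordinates). Camera axes: x right, y down, z forward; pixel columns grow to the right and rows downward; lengths in m; the calibration is good to about 2 mm. A picture is of the moment at which its call begins. There is no depth.
- bot.finish_job(): hands the job in; it is judged then, once.
The state is a dict: "time": time; "q": joint angles; "joint_vel": joint speeds; "joint_torque": joint torques, N m; "tool_pos": TCP position; "tcp_rot": TCP orientation; "wrist_force": force on the tool from outside, world axes, zero at the start; "torque": the same for the moment, N m; "width": opening from 0.0 (shut) to 1.0 (fully open); "grip_force": force on a finger pad.
Only numpy, scipy, OpenCV 4.12 (cv2) and the standard library are available. Lean on these libraries where they do the work, as an engineer would, in place of code of your own. Each camera call takes 0.05 s, during which the arm holds its last target. There are 200 camera calls.

## Working session

There is one attempt and no reset: what is moved stays moved. The work goes in short steps, Python scripts to look and compute and a tool call to move; the robot and the scene stay as the last step left them, time stands still between calls to the robot, and variables do not carry over. Pictures are saved under pics/ and viewed, at most 10 in all, crops included, and the job is handed in when it is done.

Besides the shell and the picture viewer there is one more tool, called by a JSON object that holds its "api" and its "payload". drive_tool: Moves the arm, as the interface text tells. Its arguments: {"type":"object","properties":{"increments":{"type":"array"},"grip_force":{"type":"number"}},"required":["increments"]}

```bash
mkdir -p pics
cat > h.py <<'E'
import numpy as np, cv2
from workcell import bot
from scipy.spatial.transform import Rotation as R
def snap(n,f):
    c=bot.read_camera(n); cv2.imwrite('pics/'+f,cv2.cvtColor(c['pixels'],cv2.COLOR_RGB2BGR))
    np.savez('pics/'+f+'.npz',**c); return c
def p2w(c,u,v,z):
    f=240/np.tan(np.radians(float(c['fovy']))/2); T=np.linalg.inv(c['camera_from_world'])
    d=T[:3,:3]@np.array([(u-c['cx'])/f,(v-c['cy'])/f,1]); o=T[:3,3]
    return o+d*(z-o[2])/d[2]
def w2p(c,p):
    f=240/np.tan(np.radians(float(c['fovy']))/2); q=c['camera_from_world']@np.append(p,1)
    return np.array([c['cx']+f*q[0]/q[2],c['cy']+f*q[1]/q[2]])
def st():
    s=bot.read_state(); print(s['time'],'pos',np.round(s['tool_pos'],4),'F',np.round(s['wrist_force'],1),'w',s['width'],'g',s['grip_force'],'\nR',np.round(R.from_rotvec(s['tcp_rot']).as_matrix(),3).tolist(),'q',np.round(s['q'],3)); return s
E
python3 - <<'E'
from h import *
st()
for n in('top','side'):
    c=snap(n,n+'0.png'); print(n,c['fovy'],c['cx'],c['cy'],np.round(np.linalg.inv(c['camera_from_world']),3).tolist())
E
```

```text
0.0 pos [0.1563 0.6563 0.4033] F [0.3 0.6 0.9] w 1.0033763808907252 g 0.0 
R [[-0.973, 0.232, -0.001], [0.232, 0.973, -0.002], [0.0, -0.002, -1.0]] q [ 1.3    0.265  1.605 -0.     1.274 -0.037]
top 55.101143818944486 322.43761789892517 239.9229342257269 [[0.019, -0.989, 0.145, 0.354], [-1.0, -0.019, 0.001, -0.03], [0.002, -0.145, -0.989, 1.14], [0.0, 0.0, 0.0, 1.0]]
side 54.3596607914716 321.45344643827946 239.14866119745065 [[0.987, -0.108, 0.119, 0.35], [-0.161, -0.712, 0.683, -0.923], [0.011, -0.694, -0.72, 1.07], [0.0, 0.0, 0.0, 1.0]]
```

View pics/top0.png

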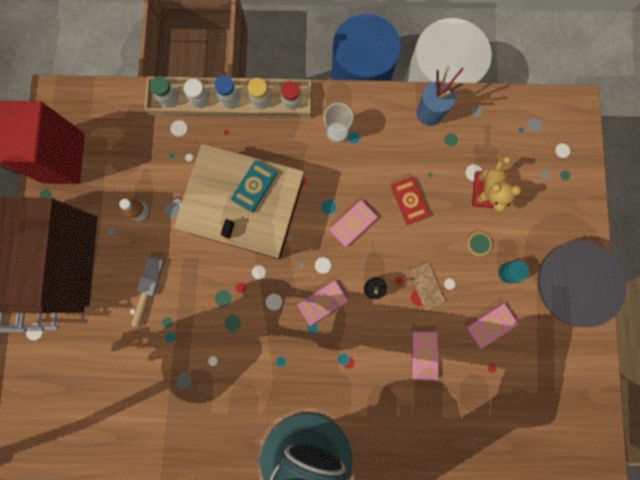

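View pics/side0.png

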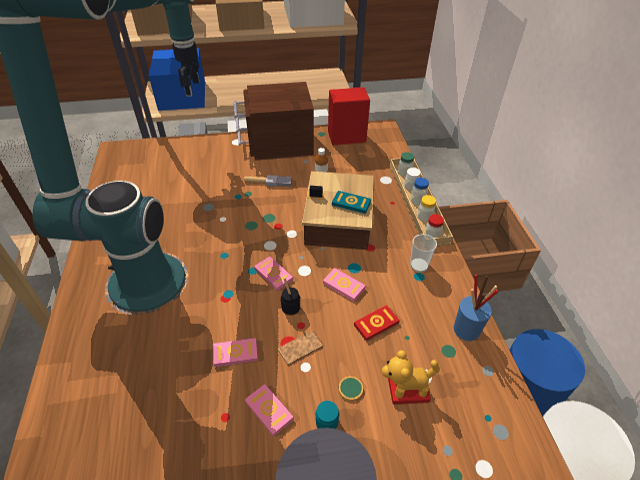

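The top view shows the red plaque at about (411,200), the cork at (427,285), and the teal plaque at (254,186) on the lid. The black handle is at (228,228). The pink plaques are look-alikes. The black jar is at (375,288) and stands near the cork. Next I measure poses by colour segmentation.

```bash
cat > m.py <<'E'
from h import *
c=dict(np.load('pics/top0.png.npz')); im=c['pixels']; hsv=cv2.cvtColor(im,cv2.COLOR_RGB2HSV)
print('hsv',{k:hsv[v].tolist() for k,v in dict(red=(195,400),teal=(190,265),cork=(275,420),lid=(180,210),tealj=(270,513),wood=(300,480),h=(228,228)).items()})
def rect(name,box,mask,z):
    m=np.zeros(mask.shape,np.uint8); u0,v0,u1,v1=box; m[v0:v1,u0:u1]=mask[v0:v1,u0:u1]
    m=cv2.morphologyEx(m,cv2.MORPH_CLOSE,np.ones((5,5)))
    m=cv2.morphologyEx(m,cv2.MORPH_OPEN,np.ones((3,3)))
    k=max(cv2.findContours(m,0,2)[0],key=cv2.contourArea)[:,0,:]
    w=np.array([p2w(c,u,v,z)[:2] for u,v in k],np.float32)
    (x,y),(a,b),t=cv2.minAreaRect(w*1000)
    if b>a:a,b,t=b,a,t+90
    print(name,'c',round(x,1),round(y,1),'size',round(a,1),round(b,1),'long axis yaw',round((np.radians(t)+np.pi/2)%np.pi-np.pi/2,3))
H,S,V=[hsv[...,i].astype(int) for i in range(3)]
rect('red',(385,170,435,228),(((H<6)|(H>172))&(S>150)).astype(np.uint8),.016)
rect('teal',(225,155,282,215),((H>80)&(H<110)&(S>90)).astype(np.uint8),.118)
rect('cork',(402,255,450,312),((S<135)&(V>60)&(H<25)).astype(np.uint8),.006)
rect('lid',(165,140,310,262),((S<150)&(V>100)).astype(np.uint8),.102)
rect('handle',(215,212,242,245),(V<60).astype(np.uint8),.125)
for n,p in dict(jar=(375,284),tealj=(515,270),lion=(497,190)).items(): print(n,p2w(c,*p,.05).round(3))
e=[]
for b in ((385,170),(225,155),(400,250),(205,205)):
    e.append(cv2.resize(im[b[1]:b[1]+65,b[0]:b[0]+65],(400,300),interpolation=2) if 0 else cv2.resize(im[b[1]:b[1]+60,b[0]:b[0]+80],(400,300),interpolation=2))
cv2.imwrite('pics/crop1.png',cv2.cvtColor(np.vstack([np.hstack(e[:2]),np.hstack(e[2:])]),cv2.COLOR_RGB2BGR))
E
python3 m.py
```

```text
hsv {'red': [1, 184, 161], 'teal': [90, 131, 76], 'cork': [15, 103, 164], 'lid': [17, 107, 155], 'tealj': [91, 162, 113], 'wood': [13, 129, 150], 'h': [24, 36, 35]}
red c 623.8 -245.4 size 108.8 62.1 long axis yaw 0.388
teal c 626.6 129.8 size 106.5 58.0 long axis yaw -0.512
cork c 418.9 -285.0 size 137.9 116.5 long axis yaw -0.006
lid c 596.7 173.0 size 339.9 286.1 long axis yaw -1.551
handle c 524.5 183.4 size 36.0 20.8 long axis yaw -0.226
jar [ 0.411 -0.155  0.05 ]
tealj [ 0.45  -0.488  0.05 ]
lion [ 0.645 -0.452  0.05 ]
```

View pics/crop1.png

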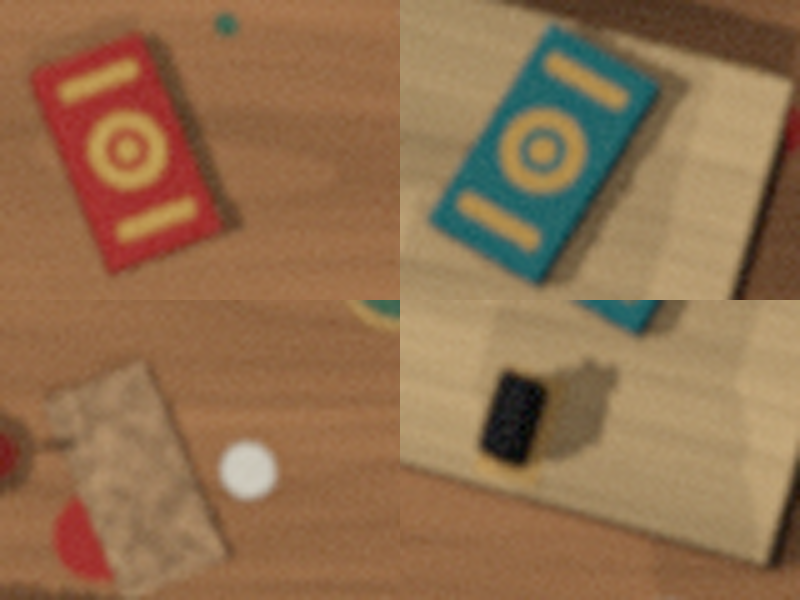

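The crops give cork corners at about (409,270), (429,262), (446,301) and (425,309). The lid's front edge runs from (205,237) to (279,258), and the handle's top is at about (228,228).

```bash
cat >> h.py <<'E'
def pose():
    s=bot.read_state(); M=R.from_rotvec(s['tcp_rot']).as_matrix(); return np.array(s['tool_pos']),np.arctan2(M[1,0],M[0,0]),s
def plan(tx,ty,tz,ta,step=41,p=None,a=None):
    """rows from present pose to TCP target; ta modulo pi nearest unless a full value"""
    if p is None: p,a,_=pose()
    d=np.array([tx,ty,tz])-p; da=ta-a
    n=int(max(np.ceil(np.abs(d).max()*1000*1.15/step),np.ceil(abs(da)/.12),1))
    print('rows',n,'per-row turn',round(-da/n,4))
    for i in range(n):
        ai=a+da*i/n; w=d*1000/n
        print([round(float(v),1) for v in (w[0]*np.cos(ai)+w[1]*np.sin(ai), w[0]*np.sin(ai)-w[1]*np.cos(ai), -w[2])])
E
python3 - <<'E'
from h import *
c=dict(np.load('pics/top0.png.npz'))
def q(P,z): return np.array([p2w(c,u,v,z)[:2] for u,v in P])
k=q([(409,270),(429,262),(445.6,300.6),(425,309.4)],.006); print(k.round(3).tolist(),k.mean(0))
d=(k[0]+k[1]-k[2]-k[3])/2; print('cork yaw',np.arctan2(d[1],d[0]),np.hypot(*d))
l=q([(205,237.4),(279,258)],.102); e=l[0]-l[1]; yl=np.arctan2(-e[0],e[1]);print('lid',l,yl)
L=q([(203,145),(303,172),(282,258),(176,225)],.102); print(L.round(3), L.mean(0)); 
for i in range(4): e=L[(i+1)%4]-L[i]; print(np.hypot(*e),np.arctan2(e[1],e[0]))
print('handle top',q([(228,228.3)],.138))
p=np.array([.1563,.6563,.4033]); 
plan(.42,.1,.36,1.7,41,p,2.908); plan(.425,-.28,.30,.4,41,np.array([.42,.1,.36]),1.7)
E
```

```text
[[0.449, -0.244], [0.47, -0.294], [0.376, -0.333], [0.354, -0.282]] [ 0.41215243 -0.28841817]
cork yaw 0.3882032824028768 0.10230634938417112
lid [[0.50645602 0.23858936]
 [0.46254046 0.06832279]] -0.2524210207976527
[[0.726 0.256]
 [0.665 0.019]
 [0.463 0.062]
 [0.534 0.307]] [0.59681247 0.16069683]
0.2443072788345993 -1.822687774348592
0.20665632808122797 2.934589509314323
0.2551629293943703 1.2880826829759067
0.1985900993899769 -0.25924897944474784
handle top [[0.52244723 0.1796434 ]]
rows 16 per-row turn 0.0755
[-24.1, -30.0, 2.7]
[-26.3, -28.1, 2.7]
[-28.3, -26.0, 2.7]
[-30.2, -23.8, 2.7]
[-31.9, -21.5, 2.7]
[-33.4, -19.0, 2.7]
[-34.8, -16.4, 2.7]
[-35.9, -13.8, 2.7]
[-36.9, -11.0, 2.7]
[-37.6, -8.2, 2.7]
[-38.1, -5.4, 2.7]
[-38.4, -2.5, 2.7]
[-38.5, 0.4, 2.7]
[-38.3, 3.3, 2.7]
[-38.0, 6.2, 2.7]
[-37.4, 9.1, 2.7]
rows 11 per-row turn 0.1182
[-34.3, -4.0, 5.5]
[-34.5, 0.1, 5.5]
[-34.3, 4.1, 5.5]
[-33.6, 8.2, 5.5]
[-32.4, 12.1, 5.5]
[-30.7, 15.8, 5.5]
[-28.6, 19.3, 5.5]
[-26.2, 22.6, 5.5]
[-23.3, 25.5, 5.5]
[-20.2, 28.1, 5.5]
[-16.7, 30.2, 5.5]
```

{"api": "drive_tool", "payload": {"increments": [{"delta_pos":[-24.1,-30,2.7],"turn":0.0755,"jaw":1},{"delta_pos":[-26.3,-28.1,2.7],"turn":0.0755,"jaw":1},{"delta_pos":[-28.3,-26,2.7],"turn":0.0755,"jaw":1},{"delta_pos":[-30.2,-23.8,2.7],"turn":0.0755,"jaw":1},{"delta_pos":[-31.9,-21.5,2.7],"turn":0.0755,"jaw":1},{"delta_pos":[-33.4,-19,2.7],"turn":0.0755,"jaw":1},{"delta_pos":[-34.8,-16.4,2.7],"turn":0.0755,"jaw":1},{"delta_pos":[-35.9,-13.8,2.7],"turn":0.0755,"jaw":1}]}}

```text
time: 0.77
tool_pos: [0.2883, 0.3767, 0.3825]
tcp_rot: [-1.282, -2.868, 0.001]
wrist_force: [1.4, -1.3, 0.2]
width: 1.001
grip_force: 0.0
```

{"api": "drive_tool", "payload": {"increments": [{"delta_pos":[-36.9,-11,2.7],"turn":0.0755,"jaw":1},{"delta_pos":[-37.6,-8.2,2.7],"turn":0.0755,"jaw":1},{"delta_pos":[-38.1,-5.4,2.7],"turn":0.0755,"jaw":1},{"delta_pos":[-38.4,-2.5,2.7],"turn":0.0755,"jaw":1},{"delta_pos":[-38.5,0.4,2.7],"turn":0.0755,"jaw":1},{"delta_pos":[-38.3,3.3,2.7],"turn":0.0755,"jaw":1},{"delta_pos":[-38,6.2,2.7],"turn":0.0755,"jaw":1},{"delta_pos":[-37.4,9.1,2.7],"turn":0.0755,"jaw":1}]}}

```text
time: 1.43
tool_pos: [0.4199, 0.0984, 0.3612]
tcp_rot: [-2.078, -2.356, -0.0]
wrist_force: [0.9, 1.2, 0.1]
width: 0.999
grip_force: 0.0
```

{"api": "drive_tool", "payload": {"increments": [{"delta_pos":[-34.3,-4,5.5],"turn":0.118,"jaw":1},{"delta_pos":[-34.5,0.1,5.5],"turn":0.118,"jaw":1},{"delta_pos":[-34.3,4.1,5.5],"turn":0.118,"jaw":0.8},{"delta_pos":[-33.6,8.2,5.5],"turn":0.118,"jaw":0.7},{"delta_pos":[-32.4,12.1,5.5],"turn":0.118,"jaw":0.6},{"delta_pos":[-30.7,15.8,5.5],"turn":0.118,"jaw":0.6},{"delta_pos":[-28.6,19.3,5.5],"turn":0.118,"jaw":0.6},{"delta_pos":[-26.2,22.6,5.5],"turn":0.118,"jaw":0.6}]}}

```text
time: 2.1
tool_pos: [0.4231, -0.1777, 0.317]
tcp_rot: [-2.923, -1.15, 0.0]
wrist_force: [0.3, 0.3, -1.3]
width: 0.798
grip_force: 0.0
```

Run:
```python
from h import *
p,a,s=pose(); print(a); st(); plan(.412,-.288,.24,.388)
```

```text
0.7496194279500742
2.1 pos [ 0.4231 -0.1777  0.317 ] F [ 0.3  0.3 -1.3] w 0.7982598146415927 g 0.0 
R [[0.732, 0.681, -0.0], [0.681, -0.732, 0.0], [-0.0, -0.0, -1.0]] q [-0.452 -0.076  2.144  0.     1.074  0.369]
rows 4 per-row turn 0.0904
[-20.8, 18.3, 19.2]
[-19.1, 20.1, 19.2]
[-17.2, 21.7, 19.2]
[-15.2, 23.2, 19.2]
```

{"api": "drive_tool", "payload": {"increments": [{"delta_pos":[-20.8,18.3,19.2],"turn":0.09,"jaw":0.6},{"delta_pos":[-19.1,20.1,19.2],"turn":0.09,"jaw":0.6},{"delta_pos":[-17.2,21.7,19.2],"turn":0.09,"jaw":0.6},{"delta_pos":[-15.2,23.2,19.2],"turn":0.09,"jaw":0.6},{"delta_pos":[0,0,25],"turn":0,"jaw":0.6},{"delta_pos":[0,0,15],"turn":0,"jaw":0.6}]}}

```text
time: 2.6
tool_pos: [0.4122, -0.2875, 0.1983]
tcp_rot: [-3.079, -0.613, 0.003]
wrist_force: [-0.4, 1.0, -0.2]
width: 0.799
grip_force: 0.0
```

Run:
```python
from h import *
st(); p,a,_=pose(); print(a)
c=snap('side','s1.png'); t=snap('top','t1.png')
u,v=w2p(c,[.412,-.288,.01]).astype(int); print(u,v)
u0,v0=u-64,v-64
i=cv2.resize(c['pixels'][v0:v0+96,u0:u0+128],(800,600),interpolation=2)
cv2.imwrite('pics/s1c.png',cv2.cvtColor(i,cv2.COLOR_RGB2BGR)); print(u0,v0)
```

```text
2.6 pos [ 0.4122 -0.2875  0.1983] F [-0.4  1.  -0.2] w 0.798895845640344 g 0.0 
R [[0.924, 0.383, -0.002], [0.383, -0.924, 0.001], [-0.001, -0.002, -1.0]] q [-0.659  0.169  2.144 -0.     0.831  0.52 ]
0.3927012814741693
300 346
236 282
```

View pics/s1c.png

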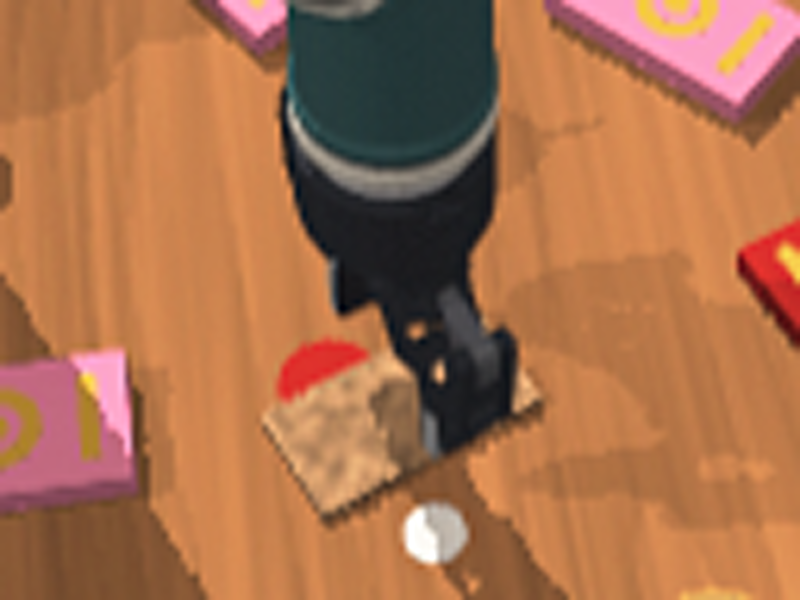

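The cork is centred near crop (400,420), as predicted, and the fingers straddle it. The jar is clear. Next I descend in small steps.

{"api": "drive_tool", "payload": {"increments": [{"delta_pos":[0,0,8],"turn":0,"jaw":0.43},{"delta_pos":[0,0,8],"turn":0,"jaw":0.43},{"delta_pos":[0,0,3],"turn":0,"jaw":0.43},{"delta_pos":[0,0,0],"turn":0,"jaw":0.43}], "grip_force": 25}}

```text
time: 3.03
tool_pos: [0.4133, -0.286, 0.1815]
tcp_rot: [-3.08, -0.619, 0.0]
wrist_force: [-0.1, 0.5, -0.2]
width: 0.715
grip_force: 0.0
```

{"api": "drive_tool", "payload": {"increments": [{"delta_pos":[0,0,2],"turn":0,"jaw":0.43},{"delta_pos":[0,0,0],"turn":0,"jaw":0.43}]}}

```text
time: 3.2
tool_pos: [0.4136, -0.2864, 0.1801]
tcp_rot: [3.079, 0.618, 0.001]
wrist_force: [0.4, 0.1, -0.7]
width: 0.719
grip_force: 0.0
```

{"api": "drive_tool", "payload": {"increments": [{"delta_pos":[0,0,2],"turn":0,"jaw":0.43},{"delta_pos":[0,0,0],"turn":0,"jaw":0.43}]}}

```text
time: 3.37
tool_pos: [0.4134, -0.2864, 0.1778]
tcp_rot: [3.08, 0.618, 0.0]
wrist_force: [0.2, -0.4, 0.5]
width: 0.717
grip_force: 0.0
```

{"api": "drive_tool", "payload": {"increments": [{"delta_pos":[0,0,2.5],"turn":0,"jaw":0.43},{"delta_pos":[0,0,0],"turn":0,"jaw":0.43}]}}

```text
time: 3.53
tool_pos: [0.4132, -0.2863, 0.1749]
tcp_rot: [-3.08, -0.618, 0.0]
wrist_force: [0.5, -0.1, -0.4]
width: 0.715
grip_force: 0.0
```

{"api": "drive_tool", "payload": {"increments": [{"delta_pos":[0,0,2],"turn":0,"jaw":0.43},{"delta_pos":[0,0,0],"turn":0,"jaw":0.43}]}}

```text
time: 3.7
tool_pos: [0.4132, -0.2863, 0.1729]
tcp_rot: [-3.08, -0.618, 0.001]
wrist_force: [0.3, 0.4, -0.4]
width: 0.714
grip_force: 0.0
```

{"api": "drive_tool", "payload": {"increments": [{"delta_pos":[0,0,2],"turn":0,"jaw":0.43},{"delta_pos":[0,0,0],"turn":0,"jaw":0.43}]}}

```text
time: 3.87
tool_pos: [0.4132, -0.2863, 0.1708]
tcp_rot: [-3.08, -0.618, 0.001]
wrist_force: [-0.3, 0.4, 0.5]
width: 0.714
grip_force: 0.0
```

{"api": "drive_tool", "payload": {"increments": [{"delta_pos":[0,0,0],"turn":0,"jaw":0.1},{"delta_pos":[0,0,0],"turn":0,"jaw":0.1},{"delta_pos":[0,0,0],"turn":0,"jaw":0.1},{"delta_pos":[0,0,0],"turn":0,"jaw":0.1}]}}

```text
time: 4.2
tool_pos: [0.4134, -0.2864, 0.1712]
tcp_rot: [3.08, 0.618, 0.0]
wrist_force: [-0.1, 0.0, -0.4]
width: 0.619
grip_force: 26.3
```

{"api": "drive_tool", "payload": {"increments": [{"delta_pos":[0,0,-20],"turn":0,"jaw":0.1},{"delta_pos":[0,0,-30],"turn":0,"jaw":0.1},{"delta_pos":[0,0,-20],"turn":0,"jaw":0.1}]}}

```text
time: 4.45
tool_pos: [0.4134, -0.2864, 0.2424]
tcp_rot: [3.08, 0.618, 0.0]
wrist_force: [0.2, -0.4, -0.8]
width: 0.618
grip_force: 26.6
```

Run:
```python
from h import *
st(); plan(.626,-.244,.225,.388,35)
```

```text
4.45 pos [ 0.4134 -0.2864  0.2424] F [ 0.2 -0.4 -0.8] w 0.6180700244366159 g 26.591665148735046 
R [[0.923, 0.386, 0.0], [0.386, -0.923, -0.0], [0.0, 0.0, -1.0]] q [-0.655  0.103  2.119 -0.     0.92   0.52 ]
rows 7 per-row turn 0.0011
[30.4, 6.1, 2.5]
[30.4, 6.1, 2.5]
[30.4, 6.1, 2.5]
[30.4, 6.0, 2.5]
[30.4, 6.0, 2.5]
[30.4, 6.0, 2.5]
[30.4, 5.9, 2.5]
```

{"api": "drive_tool", "payload": {"increments": [{"delta_pos":[30.4,6,2.5],"turn":0,"jaw":0.1},{"delta_pos":[30.4,6,2.5],"turn":0,"jaw":0.1},{"delta_pos":[30.4,6,2.5],"turn":0,"jaw":0.1},{"delta_pos":[30.4,6,2.5],"turn":0,"jaw":0.1},{"delta_pos":[30.4,6,2.5],"turn":0,"jaw":0.1},{"delta_pos":[30.4,6,2.5],"turn":0,"jaw":0.1},{"delta_pos":[30.4,6,2.5],"turn":0,"jaw":0.1},{"delta_pos":[0,0,0],"turn":0,"jaw":0.1}]}}

```text
time: 5.12
tool_pos: [0.6305, -0.2418, 0.2235]
tcp_rot: [3.078, 0.621, 0.006]
wrist_force: [0.9, 0.1, 0.5]
width: 0.619
grip_force: 26.6
```

Run:
```python
from h import *
st(); p,a,_=pose(); print(a)
c=snap('side','s2.png')
u,v=w2p(c,[.624,-.245,.03]).astype(int)
u0,v0=u-64,v-50
i=cv2.resize(c['pixels'][v0:v0+96,u0:u0+128],(800,600),interpolation=2)
# predicted cork bottom and red top outlines
def box(x,y,z,l,w,col):
    P=[[x+sx*l/2*np.cos(.388)-sy*w/2*np.sin(.388),y+sx*l/2*np.sin(.388)+sy*w/2*np.cos(.388),z] for sx,sy in((1,1),(1,-1),(-1,-1),(-1,1))]
    q=np.array([(w2p(c,q)-[u0,v0]+.5)*6.25 for q in P]).astype(int); cv2.polylines(i,[q],True,col)
box(.624,-.245,.016,.11,.06,(0,255,0))
cv2.imwrite('pics/s2c.png',cv2.cvtColor(i,cv2.COLOR_RGB2BGR)); print(u0,v0)
```

```text
5.1167 pos [ 0.6305 -0.2418  0.2235] F [0.9 0.1 0.5] w 0.6192078327087075 g 26.582601964473724 
R [[0.922, 0.388, 0.004], [0.388, -0.922, -0.0], [0.004, 0.002, -1.0]] q [-0.403  0.419  1.754  0.002  0.965  0.768]
0.39810607430427575
313 267
```

View pics/s2c.png

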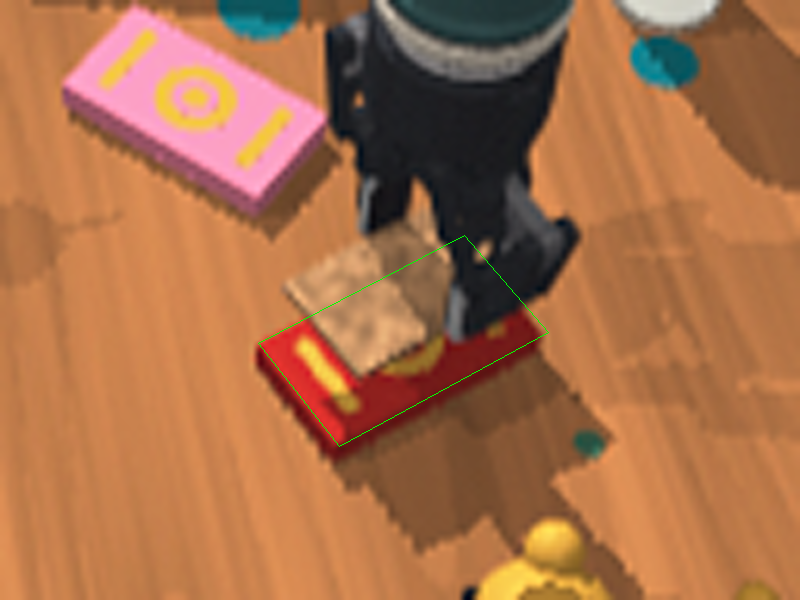

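The red plaque matches its predicted outline. The held cork's near-end top corners are at crop (288,285) and (360,370). I check that offset before lowering.

Run:
```python
from h import *
c=dict(np.load('pics/s2.png.npz')); p=np.array([.6305,-.2418])
st()
ax=np.array([np.cos(.398),np.sin(.398)]); ay=np.array([-ax[1],ax[0]])
for u,v in((288,283),(360,372)):
    w=p2w(c,313+u/6.25-.5,267+v/6.25-.5,.0585)[:2]; print(w,'rel tool',(w-p)@ax,(w-p)@ay)
plan(.626,-.2445,.195,.388,25)
```

```text
5.1667 pos [ 0.6282 -0.2422  0.2232] F [ 0.5  0.  -0.3] w 0.619792264111552 g 26.582909524440765 
R [[0.922, 0.388, 0.001], [0.388, -0.922, -0.0], [0.001, 0.001, -1.0]] q [-0.405  0.417  1.757  0.     0.966  0.767]
[ 0.57155939 -0.2382923 ] rel tool -0.052974193548804636 0.026077468574929583
[ 0.59119478 -0.28574184] rel tool -0.05326382455991605 -0.025273518815401335
rows 2 per-row turn 0.0051
[-1.5, 0.6, 14.1]
[-1.5, 0.6, 14.1]
```

{"api": "drive_tool", "payload": {"increments": [{"delta_pos":[-0.9,0.9,12],"turn":0,"jaw":0.1},{"delta_pos":[0,0,12],"turn":0,"jaw":0.1},{"delta_pos":[0,0,8],"turn":0,"jaw":0.1},{"delta_pos":[0,0,2],"turn":0,"jaw":0.1},{"delta_pos":[0,0,0],"turn":0,"jaw":0.1},{"delta_pos":[0,0,0],"turn":0,"jaw":0.1}]}}

```text
time: 5.67
tool_pos: [0.6244, -0.2445, 0.189]
tcp_rot: [-3.08, -0.616, 0.002]
wrist_force: [0.1, 0.5, -0.3]
width: 0.623
grip_force: 26.6
```

{"api": "drive_tool", "payload": {"increments": [{"delta_pos":[0,0,2],"turn":0,"jaw":0.1},{"delta_pos":[0,0,0],"turn":0,"jaw":0.1}]}}

```text
time: 5.83
tool_pos: [0.6251, -0.2444, 0.1875]
tcp_rot: [-3.08, -0.617, 0.0]
wrist_force: [-0.4, -0.5, 0.4]
width: 0.615
grip_force: 26.6
```

{"api": "drive_tool", "payload": {"increments": [{"delta_pos":[0,0,0.7],"turn":0,"jaw":0.1},{"delta_pos":[0,0,0],"turn":0,"jaw":0.1},{"delta_pos":[0,0,0],"turn":0,"jaw":0.4},{"delta_pos":[0,0,0],"turn":0,"jaw":0.5},{"delta_pos":[0,0,0],"turn":0,"jaw":0.6},{"delta_pos":[0,0,-10],"turn":0,"jaw":0.6},{"delta_pos":[0,0,-40],"turn":0,"jaw":0.8},{"delta_pos":[0,0,-40],"turn":0,"jaw":0.8}]}}

```text
time: 6.5
tool_pos: [0.624, -0.2436, 0.2752]
tcp_rot: [-3.076, -0.617, 0.009]
wrist_force: [0.4, -0.1, 0.2]
width: 0.902
grip_force: 0.0
```

Run:
```python
from h import *
p,a,_=st() and pose(); print(a)
plan(.6266,.1298,.30,-.512,41)
```

```text
6.5 pos [ 0.624  -0.2436  0.2752] F [ 0.4 -0.1  0.2] w 0.9015834664608173 g 0.0 
R [[0.923, 0.386, -0.006], [0.386, -0.923, 0.003], [-0.005, -0.005, -1.0]] q [-0.409  0.358  1.731 -0.     1.059  0.766]
0.3958507889681768
rows 11 per-row turn 0.0825
[13.3, -31.2, -2.3]
[10.7, -32.2, -2.3]
[8.0, -33.0, -2.3]
[5.3, -33.5, -2.3]
[2.5, -33.9, -2.3]
[-0.3, -33.9, -2.3]
[-3.1, -33.8, -2.3]
[-5.9, -33.4, -2.3]
[-8.6, -32.8, -2.3]
[-11.3, -32.0, -2.3]
[-13.9, -31.0, -2.3]
```

{"api": "drive_tool", "payload": {"increments": [{"delta_pos":[13.3,-31.2,-8],"turn":0.0825,"jaw":0.8},{"delta_pos":[10.7,-32.2,-8],"turn":0.0825,"jaw":0.8},{"delta_pos":[8,-33,-8],"turn":0.0825,"jaw":0.8},{"delta_pos":[5.3,-33.5,-8],"turn":0.0825,"jaw":0.8},{"delta_pos":[2.5,-33.9,-8],"turn":0.0825,"jaw":0.8},{"delta_pos":[-0.3,-33.9,-8],"turn":0.0825,"jaw":0.8},{"delta_pos":[-3.1,-33.8,0],"turn":0.0825,"jaw":0.8},{"delta_pos":[-5.9,-33.4,0],"turn":0.0825,"jaw":0.8}]}}

```text
time: 7.17
tool_pos: [0.6276, 0.0288, 0.3271]
tcp_rot: [-3.113, 0.42, -0.005]
wrist_force: [0.5, -0.4, -0.4]
width: 0.896
grip_force: 0.0
```

{"api": "drive_tool", "payload": {"increments": [{"delta_pos":[-8.6,-32.8,0],"turn":0.0825,"jaw":0.7},{"delta_pos":[-11.3,-32,0],"turn":0.0825,"jaw":0.7},{"delta_pos":[-13.9,-31,0],"turn":0.0825,"jaw":0.7},{"delta_pos":[0,0,0],"turn":0,"jaw":0.7},{"delta_pos":[0,0,0],"turn":0,"jaw":0.7}]}}

```text
time: 7.58
tool_pos: [0.628, 0.131, 0.3258]
tcp_rot: [-3.041, 0.789, -0.001]
wrist_force: [1.0, -0.1, -0.2]
width: 0.848
grip_force: 0.0
```

Run:
```python
from h import *
p,a,_=st() and pose(); print(a)
plan(.6266,.1298,.29,-.512,25)
c=snap('top','t3.png'); s=snap('side','s3.png')
u,v=w2p(c,[.624,-.245,.02]).astype(int); i=cv2.resize(c['pixels'][v-37:v+38,u-50:u+50],(400,300),interpolation=2)
u,v=w2p(s,[.58,.15,.12]).astype(int); j=cv2.resize(s['pixels'][v-37:v+38,u-50:u+50],(400,300),interpolation=2);print(u,v)
u,v=w2p(s,[.624,-.245,.02]).astype(int); k=cv2.resize(s['pixels'][v-37:v+38,u-50:u+50],(400,300),interpolation=2)
cv2.imwrite('pics/t3c.png',cv2.cvtColor(np.vstack([np.hstack([i,k]),np.hstack([j,j])]),cv2.COLOR_RGB2BGR))
```

```text
7.5833 pos [0.628  0.131  0.3258] F [ 1.  -0.1 -0.2] w 0.8475910556502282 g 0.0 
R [[0.874, -0.486, 0.001], [-0.486, -0.874, 0.0], [0.001, -0.0, -1.0]] q [ 0.167  0.259  1.76  -0.     1.122  2.245]
-0.5075343911134677
rows 2 per-row turn 0.0022
[-0.3, 0.9, 17.9]
[-0.3, 0.9, 17.9]
335 197
```

View pics/t3c.png

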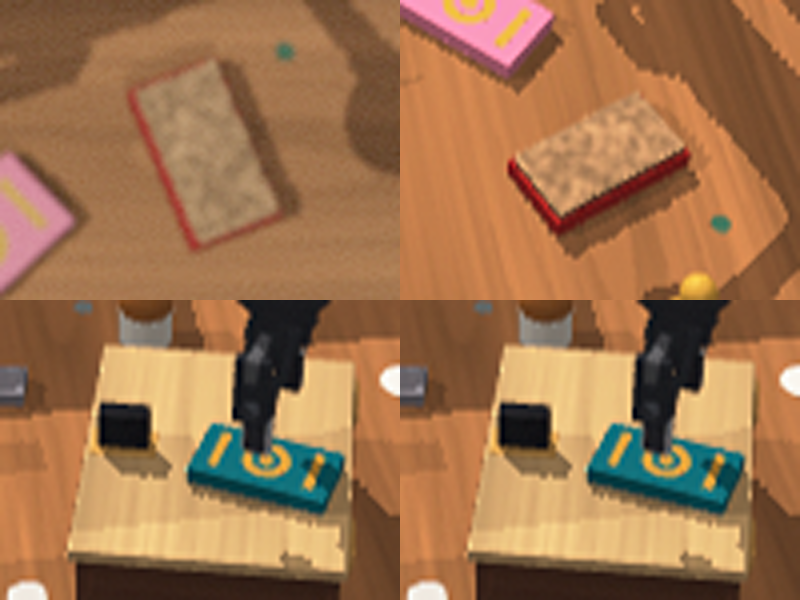

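The cork lies squarely on the red plaque, and the fingers are above the middle of the teal plaque. Descending to grip it.

{"api": "drive_tool", "payload": {"increments": [{"delta_pos":[-0.6,1.2,18],"turn":0.004,"jaw":0.7},{"delta_pos":[0,0,16],"turn":0,"jaw":0.7},{"delta_pos":[0,0,10],"turn":0,"jaw":0.7},{"delta_pos":[0,0,4],"turn":0,"jaw":0.7},{"delta_pos":[0,0,0],"turn":0,"jaw":0.7},{"delta_pos":[0,0,0],"turn":0,"jaw":0.7}]}}

```text
time: 8.18
tool_pos: [0.6273, 0.1276, 0.2772]
tcp_rot: [3.037, -0.802, 0.0]
wrist_force: [0.7, 0.0, 0.8]
width: 0.852
grip_force: 0.0
```

{"api": "drive_tool", "payload": {"increments": [{"delta_pos":[0,0,1],"turn":0,"jaw":0.4},{"delta_pos":[0,0,0],"turn":0,"jaw":0.2},{"delta_pos":[0,0,0],"turn":0,"jaw":0.2},{"delta_pos":[0,0,0],"turn":0,"jaw":0.2},{"delta_pos":[0,0,0],"turn":0,"jaw":0.2}], "grip_force": 30}}

```text
time: 8.6
tool_pos: [0.6278, 0.1282, 0.2775]
tcp_rot: [-3.037, 0.801, -0.004]
wrist_force: [0.9, -1.1, 5.3]
width: 0.694
grip_force: 33.5
```

{"api": "drive_tool", "payload": {"increments": [{"delta_pos":[0,0,-5],"turn":0,"jaw":0.2},{"delta_pos":[0,0,-20],"turn":0,"jaw":0.2},{"delta_pos":[0,0,-30],"turn":0,"jaw":0.2},{"delta_pos":[0,0,0],"turn":0,"jaw":0.2}]}}

```text
time: 8.93
tool_pos: [0.6286, 0.1287, 0.3363]
tcp_rot: [-3.035, 0.8, -0.01]
wrist_force: [1.9, 0.3, 1.4]
width: 0.69
grip_force: 32.9
```

Run:
```python
from h import *
p,a,_=st() and pose(); print(a)
plan(.6257,-.2443,.29,.39,35)
```

```text
8.9333 pos [0.6286 0.1287 0.3363] F [1.9 0.3 1.4] w 0.6896001206249779 g 32.90586233139038 
R [[0.87, -0.493, 0.007], [-0.493, -0.87, 0.001], [0.006, -0.005, -1.0]] q [0.163 0.248 1.753 0.    1.133 2.249]
-0.5155013540613165
rows 13 per-row turn -0.0697
[14.0, 25.1, 3.6]
[12.2, 26.0, 3.6]
[10.3, 26.8, 3.6]
[8.4, 27.4, 3.6]
[6.5, 27.9, 3.6]
[4.6, 28.3, 3.6]
[2.6, 28.6, 3.6]
[0.6, 28.7, 3.6]
[-1.4, 28.7, 3.6]
[-3.4, 28.5, 3.6]
[-5.4, 28.2, 3.6]
[-7.3, 27.7, 3.6]
[-9.2, 27.2, 3.6]
```

{"api": "drive_tool", "payload": {"increments": [{"delta_pos":[14,25.1,0],"turn":-0.07,"jaw":0.2},{"delta_pos":[12.2,26,0],"turn":-0.07,"jaw":0.2},{"delta_pos":[10.3,26.8,0],"turn":-0.07,"jaw":0.2},{"delta_pos":[8.4,27.4,5],"turn":-0.07,"jaw":0.2},{"delta_pos":[6.5,27.9,5],"turn":-0.07,"jaw":0.2},{"delta_pos":[4.6,28.3,5],"turn":-0.07,"jaw":0.2},{"delta_pos":[2.6,28.6,5],"turn":-0.07,"jaw":0.2},{"delta_pos":[0.6,28.7,5],"turn":-0.07,"jaw":0.2}]}}

```text
time: 9.6
tool_pos: [0.6248, -0.1024, 0.3046]
tcp_rot: [-3.14, -0.075, 0.003]
wrist_force: [0.6, 0.2, -1.5]
width: 0.693
grip_force: 32.9
```

{"api": "drive_tool", "payload": {"increments": [{"delta_pos":[-1.4,28.7,5],"turn":-0.07,"jaw":0.2},{"delta_pos":[-3.4,28.5,5],"turn":-0.07,"jaw":0.2},{"delta_pos":[-5.4,28.2,5],"turn":-0.07,"jaw":0.2},{"delta_pos":[-7.3,27.7,5],"turn":-0.07,"jaw":0.2},{"delta_pos":[-9.2,27.2,5],"turn":-0.067,"jaw":0.2},{"delta_pos":[0,0,0],"turn":0,"jaw":0.2},{"delta_pos":[0,0,0],"turn":0,"jaw":0.2},{"delta_pos":[0,0,0],"turn":0,"jaw":0.2}]}}

```text
time: 10.27
tool_pos: [0.6246, -0.2444, 0.28]
tcp_rot: [-3.08, -0.608, 0.002]
wrist_force: [1.2, -0.4, -1.5]
width: 0.69
grip_force: 33.0
```

Run:
```python
from h import *
p,a,_=st() and pose(); print(a)
plan(.6257,-.2443,.225,.39,35)
```

```text
10.2667 pos [ 0.6246 -0.2444  0.28  ] F [ 1.2 -0.4 -1.5] w 0.6903252816851779 g 32.99965023994446 
R [[0.925, 0.38, -0.002], [0.38, -0.925, 0.001], [-0.001, -0.002, -1.0]] q [-4.100e-01  3.540e-01  1.728e+00  1.000e-03  1.062e+00  7.700e-01]
0.38992110230764704
rows 2 per-row turn -0.0
[0.5, 0.2, 27.5]
[0.5, 0.2, 27.5]
```

{"api": "drive_tool", "payload": {"increments": [{"delta_pos":[0.5,0.2,25],"turn":0,"jaw":0.2},{"delta_pos":[0.5,0.2,25],"turn":0,"jaw":0.2},{"delta_pos":[0,0,18],"turn":0,"jaw":0.2},{"delta_pos":[0,0,10],"turn":0,"jaw":0.2},{"delta_pos":[0,0,2],"turn":0,"jaw":0.2},{"delta_pos":[0,0,0],"turn":0,"jaw":0.2},{"delta_pos":[0,0,0],"turn":0,"jaw":0.2}]}}

```text
time: 10.85
tool_pos: [0.6269, -0.2444, 0.2022]
tcp_rot: [3.081, 0.612, 0.002]
wrist_force: [0.0, 0.2, -1.2]
width: 0.692
grip_force: 33.0
```

Run:
```python
from h import *
st()
s=snap('side','s4.png')
u,v=w2p(s,[.624,-.245,.03]).astype(int); k=cv2.resize(s['pixels'][v-37:v+38,u-50:u+50],(800,600),interpolation=2)
cv2.imwrite('pics/s4c.png',cv2.cvtColor(k,cv2.COLOR_RGB2BGR))
```

```text
10.85 pos [ 0.6269 -0.2444  0.2022] F [ 0.   0.2 -1.2] w 0.6922759724327389 g 32.98925578594208 
R [[0.924, 0.382, 0.002], [0.382, -0.924, -0.001], [0.001, 0.001, -1.0]] q [-0.409  0.44   1.769  0.     0.931  0.77 ]
```

View pics/s4c.png

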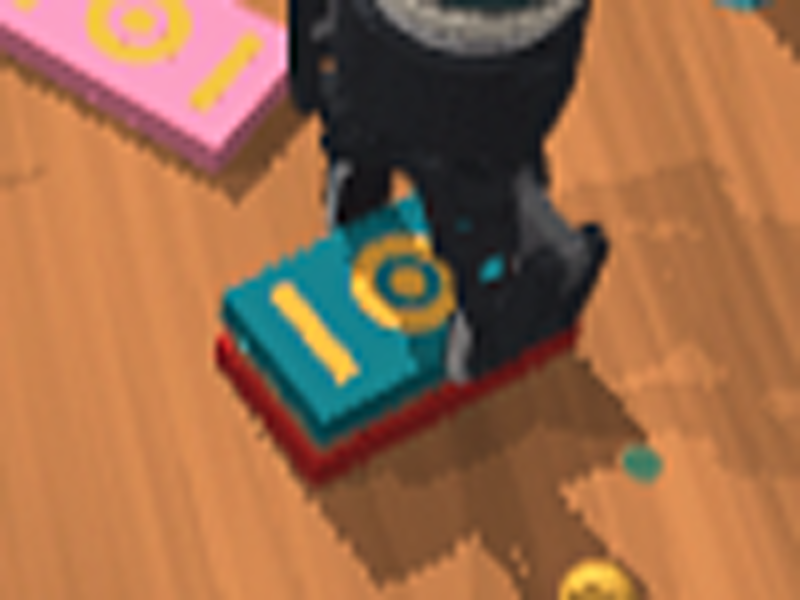

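The teal plaque hovers just above the cork and is well aligned (ring at about (407,282)). Lowering until the wrist force shows contact.

{"api": "drive_tool", "payload": {"increments": [{"delta_pos":[0,0,3],"turn":0,"jaw":0.2},{"delta_pos":[0,0,0],"turn":0,"jaw":0.2},{"delta_pos":[0,0,1],"turn":0,"jaw":0.2},{"delta_pos":[0,0,0],"turn":0,"jaw":0.2}]}}

```text
time: 11.23
tool_pos: [0.6264, -0.245, 0.1976]
tcp_rot: [3.081, 0.61, 0.002]
wrist_force: [0.5, 0.6, 0.3]
width: 0.69
grip_force: 33.1
```

{"api": "drive_tool", "payload": {"increments": [{"delta_pos":[0,0,1],"turn":0,"jaw":0.2},{"delta_pos":[0,0,0],"turn":0,"jaw":0.2},{"delta_pos":[0,0,0],"turn":0,"jaw":0.2}]}}

```text
time: 11.48
tool_pos: [0.6264, -0.2451, 0.1976]
tcp_rot: [3.081, 0.61, 0.001]
wrist_force: [-1.7, 0.5, 6.1]
width: 0.694
grip_force: 33.8
```

Contact. Release, rise, then turn towards the handle.

{"api": "drive_tool", "payload": {"increments": [{"delta_pos":[0,0,-0.8],"turn":0,"jaw":0.2},{"delta_pos":[0,0,0],"turn":0,"jaw":0.5},{"delta_pos":[0,0,0],"turn":0,"jaw":0.7},{"delta_pos":[0,0,0],"turn":0,"jaw":0.7},{"delta_pos":[0,0,-10],"turn":0,"jaw":0.7},{"delta_pos":[0,0,-35],"turn":0,"jaw":0.7},{"delta_pos":[0,0,-40],"turn":0,"jaw":0.7},{"delta_pos":[0,0,-40],"turn":0,"jaw":0.7}]}}

```text
time: 12.15
tool_pos: [0.6256, -0.2446, 0.3224]
tcp_rot: [-3.08, -0.61, 0.003]
wrist_force: [1.2, -0.4, 0.0]
width: 0.847
grip_force: 0.0
```

Run:
```python
from h import *
p,a,_=st() and pose(); print(a)
plan(.525,.180,.345,-.255,41)
```

```text
12.15 pos [ 0.6256 -0.2446  0.3224] F [ 1.2 -0.4  0. ] w 0.8469825804723263 g 0.0 
R [[0.924, 0.381, -0.002], [0.381, -0.924, 0.001], [-0.002, -0.002, -1.0]] q [-0.41   0.317  1.692 -0.     1.135  0.77 ]
0.3913327714192057
rows 12 per-row turn 0.0539
[5.7, -35.9, -1.9]
[3.8, -36.2, -1.9]
[1.9, -36.3, -1.9]
[-0.1, -36.4, -1.9]
[-2.1, -36.3, -1.9]
[-4.0, -36.1, -1.9]
[-6.0, -35.9, -1.9]
[-7.9, -35.5, -1.9]
[-9.8, -35.0, -1.9]
[-11.6, -34.4, -1.9]
[-13.5, -33.8, -1.9]
[-15.3, -33.0, -1.9]
```

{"api": "drive_tool", "payload": {"increments": [{"delta_pos":[5.7,-35.9,-2],"turn":0.054,"jaw":0.5},{"delta_pos":[3.8,-36.2,-2],"turn":0.054,"jaw":0.5},{"delta_pos":[1.9,-36.3,-2],"turn":0.054,"jaw":0.3},{"delta_pos":[-0.1,-36.4,-2],"turn":0.054,"jaw":0.1},{"delta_pos":[-2.1,-36.3,-2],"turn":0.054,"jaw":0.1},{"delta_pos":[-4,-36.1,-2],"turn":0.054,"jaw":0.1},{"delta_pos":[-6,-35.9,-2],"turn":0.054,"jaw":0.1},{"delta_pos":[-7.9,-35.5,-2],"turn":0.054,"jaw":0.1}]}}

```text
time: 12.82
tool_pos: [0.5584, 0.0398, 0.3388]
tcp_rot: [-3.141, 0.068, -0.002]
wrist_force: [-0.1, 1.6, -0.9]
width: 0.548
grip_force: 0.0
```

{"api": "drive_tool", "payload": {"increments": [{"delta_pos":[-9.8,-35,-2],"turn":0.054,"jaw":0.1},{"delta_pos":[-11.6,-34.4,-2],"turn":0.054,"jaw":0.1},{"delta_pos":[-13.5,-33.8,-2],"turn":0.054,"jaw":0.1},{"delta_pos":[-15.3,-33,-2],"turn":0.054,"jaw":0.1},{"delta_pos":[0,0,0],"turn":0,"jaw":0.1},{"delta_pos":[0,0,0],"turn":0,"jaw":0.1},{"delta_pos":[0,0,0],"turn":0,"jaw":0.1}]}}

```text
time: 13.4
tool_pos: [0.5257, 0.1799, 0.3462]
tcp_rot: [3.116, -0.4, 0.001]
wrist_force: [0.6, 0.6, 0.7]
width: 0.551
grip_force: 0.0
```

Run:
```python
from h import *
p,a,_=st() and pose(); print(a)
s=snap('side','s5.png'); c=snap('top','t5.png')
u,v=w2p(s,[.525,.18,.12]).astype(int); j=cv2.resize(s['pixels'][v-30:v+30,u-40:u+40],(800,600),interpolation=2);print(u,v)
# predicted handle top
ax=np.array([np.cos(.255),-np.sin(.255)]); ay=np.array([-ax[1],ax[0]])
for z,col in((.102,(0,255,0)),(.138,(255,0,0))):
    q=[]
    for sx,sy in((1,1),(1,-1),(-1,-1),(-1,1)):
        w=np.array([.5245,.180])+sx*.02*ax+sy*.009*ay; q.append((w2p(s,[*w,z])-[u-40,v-30]+.5)*10)
    cv2.polylines(j,[np.array(q).astype(int)],True,col)
cv2.imwrite('pics/s5c.png',cv2.cvtColor(j,cv2.COLOR_RGB2BGR))
u,v=w2p(c,[.624,-.245,.03]).astype(int)
i=np.hstack([cv2.resize(x['pixels'][w[1]-37:w[1]+38,w[0]-50:w[0]+50],(400,300),interpolation=2) for x,w in((c,(u,v)),(s,w2p(s,[.624,-.245,.03]).astype(int)))])
cv2.imwrite('pics/t5c.png',cv2.cvtColor(i,cv2.COLOR_RGB2BGR))
cv2.imwrite('pics/both5.png',np.vstack([cv2.imread('pics/t5c.png'),cv2.resize(cv2.imread('pics/s5c.png'),(400,300)).repeat(1,1) if 0 else np.hstack([cv2.resize(cv2.imread('pics/s5c.png'),(400,300)),np.zeros((300,400,3),np.uint8)])]))
```

```text
13.4 pos [0.5257 0.1799 0.3462] F [0.6 0.6 0.7] w 0.5505232021379959 g 0.0 
R [[0.968, -0.252, 0.001], [-0.252, -0.968, -0.0], [0.001, 0.0, -1.0]] q [ 2.850e-01  8.400e-02  1.925e+00 -1.000e-03  1.132e+00  2.111e+00]
-0.25510016902342675
316 192
```

View pics/both5.png

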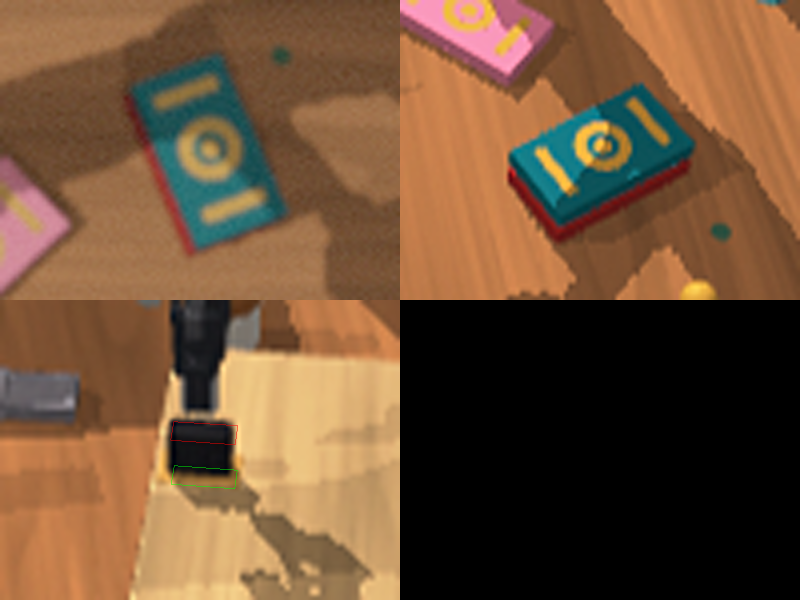

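The stack is square and flat. The handle sits about where predicted, roughly 1.5 mm nearer the robot. Descend and grip it.

{"api": "drive_tool", "payload": {"increments": [{"delta_pos":[-2,0,20],"turn":0,"jaw":0.1},{"delta_pos":[0,0,20],"turn":0,"jaw":0.1},{"delta_pos":[0,0,15],"turn":0,"jaw":0.1},{"delta_pos":[0,0,8],"turn":0,"jaw":0.1},{"delta_pos":[0,0,0],"turn":0,"jaw":0.1}], "grip_force": 70}}

```text
time: 13.92
tool_pos: [0.5231, 0.1788, 0.2804]
tcp_rot: [3.113, -0.405, -0.007]
wrist_force: [-0.9, -0.1, -0.8]
width: 0.551
grip_force: 0.0
```

{"api": "drive_tool", "payload": {"increments": [{"delta_pos":[0,0,0],"turn":0,"jaw":-0.3},{"delta_pos":[0,0,0],"turn":0,"jaw":-0.6},{"delta_pos":[0,0,0],"turn":0,"jaw":-1},{"delta_pos":[0,0,0],"turn":0,"jaw":-1},{"delta_pos":[0,0,0],"turn":0,"jaw":-1},{"delta_pos":[0,0,0],"turn":0,"jaw":-1}]}}

```text
time: 14.42
tool_pos: [0.5251, 0.1839, 0.2843]
tcp_rot: [-3.106, 0.403, -0.007]
wrist_force: [4.7, 17.8, -8.1]
width: 0.198
grip_force: 69.1
```

{"api": "drive_tool", "payload": {"increments": [{"delta_pos":[0,-2.5,0],"turn":0,"jaw":-1},{"delta_pos":[0,-2.3,0],"turn":0,"jaw":-1},{"delta_pos":[0,0,0],"turn":0,"jaw":-1},{"delta_pos":[0,0,0],"turn":0,"jaw":-1}]}}

```text
time: 14.75
tool_pos: [0.5257, 0.1854, 0.2842]
tcp_rot: [-3.114, 0.402, -0.003]
wrist_force: [-1.7, 2.4, 3.0]
width: 0.201
grip_force: 70.9
```

{"api": "drive_tool", "payload": {"increments": [{"delta_pos":[0,0,-2],"turn":0,"jaw":-1},{"delta_pos":[0,0,0],"turn":0,"jaw":-1},{"delta_pos":[0,0,0],"turn":0,"jaw":-1}]}}

```text
time: 15.0
tool_pos: [0.5256, 0.1853, 0.2843]
tcp_rot: [-3.113, 0.403, -0.003]
wrist_force: [4.4, 4.5, -7.4]
width: 0.196
grip_force: 70.3
```

{"api": "drive_tool", "payload": {"increments": [{"delta_pos":[0,0,-1],"turn":0,"jaw":-1},{"delta_pos":[0,0,0],"turn":0,"jaw":-1},{"delta_pos":[0,0,0],"turn":0,"jaw":-1}]}}

```text
time: 15.25
tool_pos: [0.5256, 0.1852, 0.2843]
tcp_rot: [-3.113, 0.403, -0.003]
wrist_force: [7.6, 5.2, -12.7]
width: 0.193
grip_force: 69.6
```

{"api": "drive_tool", "payload": {"increments": [{"delta_pos":[0,0,-1],"turn":0,"jaw":-1},{"delta_pos":[0,0,0],"turn":0,"jaw":-1},{"delta_pos":[0,0,0],"turn":0,"jaw":-1}]}}

```text
time: 15.5
tool_pos: [0.5256, 0.1852, 0.2844]
tcp_rot: [-3.113, 0.403, -0.003]
wrist_force: [10.0, 7.0, -18.0]
width: 0.196
grip_force: 69.3
```

{"api": "drive_tool", "payload": {"increments": [{"delta_pos":[0,0,-1],"turn":0,"jaw":-1},{"delta_pos":[0,0,0],"turn":0,"jaw":-1},{"delta_pos":[0,0,0],"turn":0,"jaw":-1}]}}

```text
time: 15.75
tool_pos: [0.5259, 0.1852, 0.2859]
tcp_rot: [-3.113, 0.403, -0.004]
wrist_force: [9.4, 5.1, -15.8]
width: 0.196
grip_force: 69.8
```

{"api": "drive_tool", "payload": {"increments": [{"delta_pos":[0.7,0,-1],"turn":0,"jaw":-1},{"delta_pos":[0,0,0],"turn":0,"jaw":-1},{"delta_pos":[0.5,0,-1],"turn":0,"jaw":-1},{"delta_pos":[0,0,0],"turn":0,"jaw":-1}]}}

```text
time: 16.08
tool_pos: [0.5267, 0.185, 0.2885]
tcp_rot: [-3.114, 0.403, -0.001]
wrist_force: [7.5, 5.9, -10.7]
width: 0.195
grip_force: 70.4
```

{"api": "drive_tool", "payload": {"increments": [{"delta_pos":[0.5,0,-1],"turn":0,"jaw":-1},{"delta_pos":[0,0,0],"turn":0,"jaw":-1},{"delta_pos":[0.5,0,-1],"turn":0,"jaw":-1},{"delta_pos":[0,0,0],"turn":0,"jaw":-1}]}}

```text
time: 16.42
tool_pos: [0.5275, 0.1848, 0.2911]
tcp_rot: [-3.113, 0.403, -0.001]
wrist_force: [5.0, 5.3, -7.0]
width: 0.197
grip_force: 70.8
```

{"api": "drive_tool", "payload": {"increments": [{"delta_pos":[0.5,0,-1.5],"turn":0,"jaw":-1},{"delta_pos":[0.3,0,-1.5],"turn":0,"jaw":-1},{"delta_pos":[0.3,0,-1.5],"turn":0,"jaw":-1},{"delta_pos":[0.3,0,-1],"turn":0,"jaw":-1},{"delta_pos":[0.3,0,-1],"turn":0,"jaw":-1},{"delta_pos":[0.3,0,-1],"turn":0,"jaw":-1},{"delta_pos":[0,0,0],"turn":0,"jaw":-1}]}}

```text
time: 17.0
tool_pos: [0.5296, 0.1843, 0.2988]
tcp_rot: [-3.113, 0.403, -0.002]
wrist_force: [5.1, 5.3, -6.3]
width: 0.198
grip_force: 70.4
```

{"api": "drive_tool", "payload": {"increments": [{"delta_pos":[0.3,0,-1.5],"turn":0,"jaw":-1},{"delta_pos":[0.3,0,-1.5],"turn":0,"jaw":-1},{"delta_pos":[0.3,0,-1.5],"turn":0,"jaw":-1},{"delta_pos":[0.3,0,-1.5],"turn":0,"jaw":-1},{"delta_pos":[0.3,0,-1.5],"turn":0,"jaw":-1},{"delta_pos":[0.3,0,-1],"turn":0,"jaw":-1},{"delta_pos":[0,0,0],"turn":0,"jaw":-1},{"delta_pos":[0,0,0],"turn":0,"jaw":-1}]}}

```text
time: 17.67
tool_pos: [0.5321, 0.1836, 0.3075]
tcp_rot: [-3.113, 0.403, -0.006]
wrist_force: [7.3, 4.7, -7.6]
width: 0.197
grip_force: 70.0
```

{"api": "drive_tool", "payload": {"increments": [{"delta_pos":[0.3,0,-1],"turn":0,"jaw":-1},{"delta_pos":[0,0,0],"turn":0,"jaw":-1},{"delta_pos":[0,0,0],"turn":0,"jaw":-1},{"delta_pos":[0,0,0],"turn":0,"jaw":-1},{"delta_pos":[0,0,0],"turn":0,"jaw":-1},{"delta_pos":[0,0,0],"turn":0,"jaw":-1}]}}

```text
time: 18.17
tool_pos: [0.5324, 0.1835, 0.3085]
tcp_rot: [-3.114, 0.403, -0.006]
wrist_force: [8.6, 4.3, -9.0]
width: 0.195
grip_force: 69.8
```

Run:
```python
from h import *
st(); s=snap('side','s6.png')
u,v=w2p(s,[.58,.1,.1]).astype(int); j=cv2.resize(s['pixels'][v-60:v+60,u-80:u+80],(800,600),interpolation=2)
# lid -y side edge, front lower corner in box frame: handle shut pos -> hinge
ax=np.array([np.cos(.255),-np.sin(.255)]); ay=np.array([-ax[1],ax[0]]); hg=np.array([.524,.184])+.175*ax
for th,col in((0,(255,0,0)),(.085,(255,255,0)),(.14,(0,255,0)),(.22,(0,0,255))):
    q=[]
    for X,Z in((0,.012),(-.205,.012),(-.205,0),(0,0)):
        x=X*np.cos(th)+Z*np.sin(th); z=-X*np.sin(th)+Z*np.cos(th)
        q.append((w2p(s,[*(hg+x*ax-.125*ay),.09+z])-[u-80,v-60]+.5)*5)
    cv2.polylines(j,[np.array(q).astype(int)],True,col)
cv2.imwrite('pics/s6c.png',cv2.cvtColor(j,cv2.COLOR_RGB2BGR))
```

```text
18.1667 pos [0.5324 0.1835 0.3085] F [ 8.6  4.3 -9. ] w 0.19464868738783384 g 69.76781487464905 
R [[0.967, -0.254, 0.004], [-0.254, -0.967, 0.002], [0.003, -0.003, -1.0]] q [0.288 0.133 1.946 0.    1.059 2.115]
```

View pics/s6c.png

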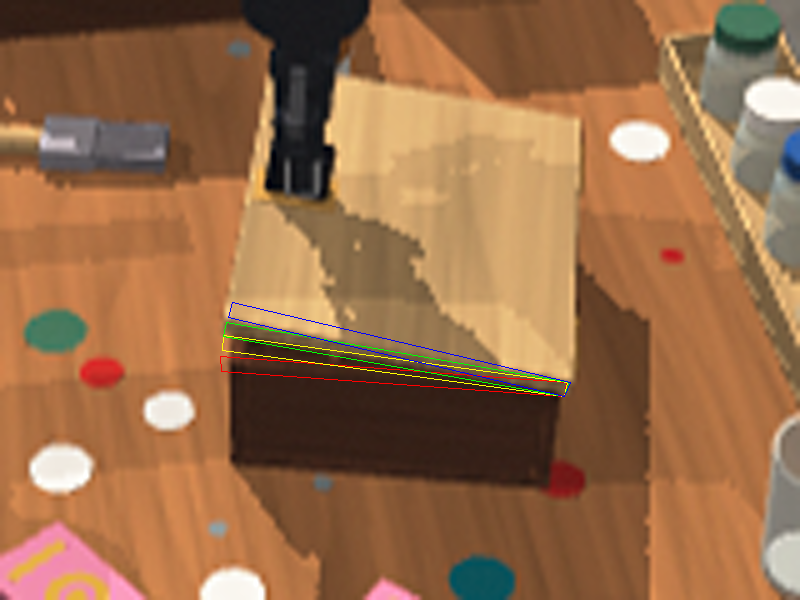

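The lid's raised front corner is at about (228,320), on the 0.14 rad outline. It is steady and held, so I hand the job in.

```bash
python3 -c "
from workcell import bot
print(bot.finish_job())"
```

```text
the job is handed in; nothing more can be done
None
```

The job is handed in at about 18 s: the cork and then the teal plaque lie square and face up on the red plaque, and the gripper holds the lid at about 0.14 rad (roughly a 29 mm front gap), with no verdict returned.

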